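Check the baked macaron shells with the infrared thermometer

TASK

Draw the pistol-shaped infrared thermometer up out of its charging dock, turn it nose-down and aim it at the middle one of the nine macaron shells on the baking tray: nose slanting down at about 45 degrees or steeper, roughly 10 to 20 cm from the shell. Finish while still holding it there, raised and steady in the gripper, so that the reading can be taken; do not put it back or let go. Do not touch the tray or the shells, and leave the other things on the table where they are.

Things in the scene. Friction and masses are not known exactly. Their poses are not given: they have to be found in the camera images.
- thermo_head (a point): Centre of the thermometer's head, the part to pinch: a grey box 105 mm long (x), 40 wide (y, flat sides), 44 high (z). Axes of the whole instrument: x out of the nose (line of sight), z from the grip's foot up to the head, y across. At the start it stands upright in the dock, x level and pointing towards the robot within about 40 degrees, this point 142 mm above the table.
- thermo_nose (a point): Centre of the lens face: the line of sight starts here and runs along x. 77.5 mm ahead (x) of the head's centre, same axes. The nose is a dark cylinder, 37 mm across and 25 mm long, on the front of the head. The thermometer measures continuously: no trigger need be pulled.
- thermo_foot (a point): Centre of the underside of the thermometer's dark grip, 124 mm below (z) and 22 mm behind (x) the head's centre, same axes. The grip is 34 (x) by 30 (y) mm; a trigger hangs under the head in front of it. The whole pistol-shaped instrument is 147 mm high, 130 mm long, 0.2 to 0.36 kg.
- dock: White charging dock, fixed to the table: base 115 x 88 x 18 mm and an open-topped socket, 56 x 52 mm outside, 40 x 36 inside, where the thermometer's foot stands loosely (3 mm play all round). Socket floor 18 mm, rim 68 mm above the table. Origin: centre of the underside; axes as the thermometer in it. It stands left or right of the middle, the tray on the other side.
- tray: Dark baking tray, fixed to the table: 240 (x) by 260 (y) mm over its sloping 20 mm high rim, lined with parchment, with nine equal macaron shells in three rows of three, 64 mm apart along x, 70 along y, each 44 mm across, tops 20 mm above the table. Origin: centre of the underside.
- middle_shell (a point): Top of the middle shell on the tray, the target: 20 mm above the table, at the tray's centre.
- colour_jar: Small white-capped jar of food colour, 42 mm across, 58 mm high, beside the dock. Bystander, leave alone; the point is the centre of its underside.
- nozzle_a: Small steel piping nozzle standing wide end down, 25 mm across, 38 mm high. Bystander, leave alone; the point is the centre of its underside.
- nozzle_b: Small steel piping nozzle standing wide end down, 25 mm across, 36 mm high. Bystander, leave alone; the point is the centre of its underside.
- timer: Round kitchen timer, 66 mm across, 33 mm high. Bystander, leave alone; the point is the centre of its underside.
- palette_knife: Offset palette knife lying flat, 295 mm long, 20 mm high, at the left of the work. Bystander, leave alone; the point is the centre of its underside.
- scraper: Bench scraper lying flat, 120 x 140 mm, 23 mm high, at the right of the work. Bystander, leave alone; the point is the centre of its underside.
Things that resemble listed ones, but are neither listed nor needed, are in the scene too. Leave any green, red or turquoise look-alike of the dock alone.

How it is judged (in metres and radians):
On the way:
1. The thermometer is drawn up clear of its dock, held in the fingers (z of thermo_foot in the frame of dock above 0.075 m and contact force between thermo and dock below 0.1 N and contact force between the fingers and thermo above 1 N), for 0.1 s.
At the end, for the whole second after the job is handed in: Held still in the fingers, clear of dock and tray, nose over 60 mm and foot over 50 mm above the table, line of sight at least 37 degrees below level and passing within 16 mm (across, and up-down) of the top of the middle shell, lens 70 to 240 mm from it (y of middle_shell in the frame of thermo_nose between -0.016 and 0.016 m and z of middle_shell in the frame of thermo_nose between -0.016 and 0.016 m and x of middle_shell in the frame of thermo_nose between 0.07 and 0.24 m and angle between thermo_nose's own x axis and vertical above 2.221 rad and height (world z) of thermo_nose above 0.06 m and height (world z) of thermo_foot above 0.05 m and contact force between the fingers and thermo above 1 N and contact force between thermo and dock below 0.1 N and contact force between thermo and tray below 0.1 N and linear speed of thermo below 0.02 m/s and angular speed of thermo below 0.15 rad/s); the arm keeps its last pose, push and grip.
It fails at once if The thermometer touches the tray or a shell (contact force between thermo and tray above 0.5 N).
It fails at once if The arm touches the tray or a shell (contact force between the arm and tray above 1 N).
It fails at once if The thermometer is dropped or laid down (height (world z) of thermo_head below 0.06 m).
It fails at once if One of the other loose things is pushed more than 25 mm (distance of any of colour_jar, nozzle_a, nozzle_b, timer, palette_knife, scraper from where it was at the start of the episode above 0.025 m).
It also fails if it takes over 35 s, if anything falls off the work surface, if the arm or the gripper's body presses on something with over 40 N, if the wrist force passes 120 N, or if a joint passes its speed limit or range.

ROBOT

A 6-joint arm with a two-finger parallel gripper is mounted at the origin on the work surface. World frame = base frame: x ahead of the robot, y to its left, z up, the work surface at z = 0. Lengths are in m, angles in degrees, forces in N, time in s.
With the tool pointing down it reaches from about 0.35 to 0.875 m from the base axis. Payload 4.2 kg.
Tool frame: the origin (TCP) lies where the fingers leave the gripper's body, on its centre line; the fingertips stand 73 mm ahead of it and the grasp point (between the pads) lies 54 mm ahead of it; z points along the fingers, y is the direction in which the jaws open and shut (so a half turn about z gives the same grasp; the last joint's range is limited). The gripper opens to 85 mm and grips with 20 to 120 N. Pads are 22 mm wide; open, the fingers measure 114 mm over their backs; the gripper's body (76 mm by 85 mm) begins 54 mm behind the grasp point. The pads swing forward as they close: fully open they stand 13 mm farther back than shut.
Start: joints at [86.15, 22.042, 0.453, 0, -68.411, -14.817], TCP at [0.2, 0.592, 0.304] pointing down, gripper open.
Joint ranges: [-179.83, 179.83], [-69.29, 118.12], [-61.27, 80.66], [-181.25, 117.63], [-171.15, -9.14], [-177.46, 177.46]. Speed limits (degrees/s): [159.86, 159.86, 180, 180, 180, 180].

INTERFACE

Orientations are given as a 3x3 rotation matrix whose columns are the frame's x, y, z axes.
In Python, from bench import manip, vision gives the robot as it stands.
- The arm moves only by the tool jog_arm, never from a script. Its argument "plan" is one flat list of numbers, 7 for each row, row after row: the turn, a rotation vector about the tool's x, y, z in degrees, then the shift along the tool's x, y, z in mm, then the finger opening in mm, from 0 to 85.4. In form: [ax, ay, az, tx, ty, tz, hand, ax, ay, az, tx, ty, tz, hand, ...]. A call has 1 to 5 rows; each row is the pose to reach, as a shift and turn from the pose commanded when the call began, along the tool's axes at that moment; what a row does not reach only later rows make up. A row lasts 1/12 s, in which the tool goes at most 41.7 mm and 7.16 degrees, less where a joint would pass 70% of its speed; a pose out of reach is approached as far as the arm can. A call with a gripper value outside its range is refused whole. The fingers move at their own pace and stop on an object; "grip_force" is the grip in N (left out, the last holds). Time passes only in rows, so rows that repeat a pose let the fingers close. It gives the time, the measured TCP pose, the force and the opening at its end, in the units of the state.
- manip.get_state(): the state, without advancing time (a new reading comes with each control period).
- vision.snapshot(name): name is "scene" or "top"; returns a dict with "img" (384x512x3 uint8, blue, green, red), "z_map" (384x512 float32, m along the optical axis (not along the pixel's ray), 0 where there is no reading), "fx", "fy", "cx", "cy" (pixels), "pose" (4x4, takes a point from camera to world coordinates). Camera axes: x right, y down, z forward; pixel columns grow to the right and rows downward; lengths in m; the calibration is good to about 2 mm. A picture is of the moment at which its call begins.
- manip.finish_job(): hands the job in, once; it reports no verdict.
The state is a dict: "clock": time; "joints": joint angles; "joint_vel": joint speeds; "joint_torque": joint torques, N m; "tool_pos": TCP position; "tcp_rot": TCP orientation; "force": force on the tool from outside, world axes, zero at the start; "torque": the same for the moment, N m; "gripper_width": opening from 0.0 (shut) to 1.0 (fully open).
Only numpy, scipy, OpenCV 4.12 (cv2) and the standard library are available. Lean on these libraries where they do the work, as an engineer would, in place of code of your own. Each camera call takes 0.05 s, during which the arm holds its last target.

## Working session

There is one attempt and no reset: what is moved stays moved. The work goes in short steps, Python scripts to look and compute and a tool call to move; the robot and the scene stay as the last step left them, time stands still between calls to the robot, and variables do not carry over. Pictures are saved under pics/ and viewed, and the job is handed in when it is done.

Besides the shell and the picture viewer there is one more tool, called after "Emit:" by a JSON object that holds its "name" and its "arguments", one argument or row to a line. jog_arm: Moves the arm, as the interface text tells. Its arguments: {"type":"object","properties":{"plan":{"type":"array","items":{"type":"number"}},"grip_force":{"type":"number"}},"required":["plan"]}

```bash
mkdir -p pics; cat > h.py <<'E'
import numpy as np,cv2
from bench import manip,vision
def snap(n,tag):
    s=vision.snapshot(n); np.savez(f'{n}_{tag}.npz',**{k:v for k,v in s.items()}); cv2.imwrite(f'pics/{n}_{tag}.png',s['img']); return s
def pts(s):
    z=s['z_map'];v,u=np.mgrid[:z.shape[0],:z.shape[1]]
    P=np.stack([(u-s['cx'])/s['fx']*z,(v-s['cy'])/s['fy']*z,z],-1)
    W=P@s['pose'][:3,:3].T+s['pose'][:3,3]; W[z==0]=np.nan; return W
E
python3 - <<'E'
from h import *
for n in('scene','top'):
    s=snap(n,'0'); print(n,s['fx'],s['cx'],s['cy'],s['pose'].round(3).tolist())
st=manip.get_state(); print(st)
E
```

```text
scene 401.4866817280739 263.58620430664416 190.59194116961513 [[-0.811, 0.306, -0.498, 1.232], [0.584, 0.435, -0.685, 1.073], [0.007, -0.847, -0.532, 0.903], [0.0, 0.0, 0.0, 1.0]]
top 396.18147076932354 249.7562913672815 190.4075742043193 [[0.03, -0.997, 0.067, 0.394], [-1.0, -0.031, -0.007, 0.052], [0.009, -0.067, -0.998, 1.532], [0.0, 0.0, 0.0, 1.0]]
{'clock': 0.1, 'joints': array([ 8.61495560e+01,  2.20876390e+01,  3.88712365e-01, -2.26479691e-02,
       -6.84109504e+01, -1.48177650e+01]), 'joint_vel': array([-0.00714968, -0.18719926,  0.3121874 ,  0.05120545,  0.02520909,
        0.03889669]), 'joint_torque': array([-8.03148178e-04, -3.93323457e+01,  1.88924879e+01,  4.19791594e+00,
       -2.65350121e-03,  7.69161119e-06]), 'tool_pos': array([0.19990816, 0.59178369, 0.30293176]), 'tcp_rot': array([[ 9.47341383e-01, -3.20225013e-01, -4.95498899e-04],
       [-3.20225368e-01, -9.47339510e-01, -1.88867644e-03],
       [ 1.35395754e-04,  1.94789267e-03, -9.99998094e-01]]), 'force': array([-0.57265516,  0.24106043, -0.49279558]), 'torque': array([ 0.0397606 ,  0.01192043, -0.02100013]), 'gripper_width': 1.001100334764936}
```

View pics/scene_0.png

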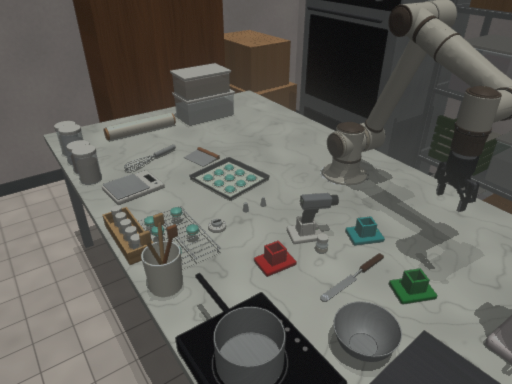

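View pics/top_0.png

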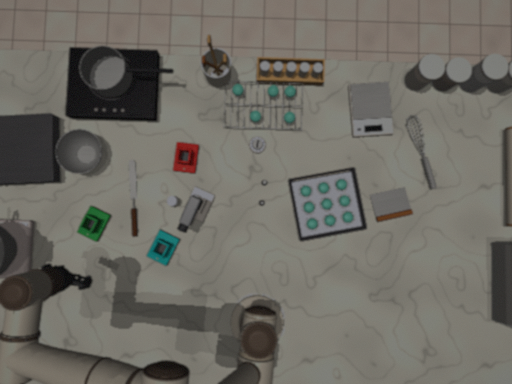

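Only one thermometer is visible: scene (315,205), top (195,208), standing in the white dock. The look-alikes are the red dock at top (186,157), turquoise (163,247) and green (94,223), all of them empty. The tray is at top (327,204), and its middle shell is near (326,204). Next I'll measure and check a close crop.

```bash
python3 - <<'E'
from h import *
d={}
for n in('scene','top'):
    s=dict(np.load(f'{n}_0.npz'));d[n]=s;W=pts(s)
    np.save(n+'_W.npy',W)
    m=(W[...,2]>.125)&(W[...,2]<.19)&(W[...,0]>.2)&(W[...,0]<.65)&(abs(W[...,1]-.17)<.14)
    k,l,stt,c=cv2.connectedComponentsWithStats(m.astype(np.uint8))
    for i in range(1,k):
        if stt[i,4]>20:
            P=W[l==i];print(n,stt[i],P.mean(0).round(4),P.min(0).round(3),P.max(0).round(3))
            t=P[P[:,2]>.155] if n=='top' else P
            r=cv2.minAreaRect((P[:,:2]*1000).astype(np.float32));print(r, np.median(P[:,2]))
    # shells: teal
    hsv=cv2.cvtColor(s['img'],cv2.COLOR_BGR2HSV)
    ms=cv2.inRange(hsv,(78,60,60),(98,255,255))
    k,l,stt,c=cv2.connectedComponentsWithStats(ms)
    for i in range(1,k):
        if 40<stt[i,4]<900:
            u,v=c[i]; ray=s['pose'][:3,:3]@np.array([(u-s['cx'])/s['fx'],(v-s['cy'])/s['fy'],1]);o=s['pose'][:3,3]
            p=o+ray*(.016-o[2])/ray[2]
            print(n,c[i].round(1),stt[i,4],p.round(4),np.nanmedian(W[l==i],0).round(4))
a=cv2.resize(d['scene']['img'][170:270,260:400],None,fx=4,fy=4,interpolation=2)
b=cv2.resize(d['top']['img'][160:260,130:270],None,fx=4,fy=4,interpolation=2)
cv2.imwrite('pics/crop.png',cv2.resize(np.vstack([a[:300],b[:300]]),None,fx=1,fy=1))
E
```

```text
scene [300 193  39  17 520] [0.4135 0.2607 0.1504] [0.335 0.213 0.125] [0.467 0.299 0.169]
((401.09893798828125, 255.8206024169922), (46.2901725769043, 135.40106201171875), 68.6990966796875) 0.15264366530974888
scene [218.5 182.6] 44 [ 0.5216 -0.2322  0.016 ] [ 0.5219 -0.2325  0.0161]
scene [240.3 182.7] 42 [ 0.4459 -0.1778  0.016 ] [ 0.4456 -0.178   0.0166]
scene [229.6 188.5] 47 [ 0.5083 -0.1639  0.016 ] [ 0.5082 -0.1643  0.0148]
scene [175.7 210.4] 67 [ 0.7613 -0.1467  0.016 ] [ 0.783  -0.0895  0.0563]
scene [148.8 219.9] 56 [ 0.869  -0.1478  0.016 ] [ 0.8855 -0.0911  0.0563]
scene [364.6 231.4] 692 [0.2659 0.3627 0.016 ] [0.288  0.3819 0.0212]
scene [154.1 229.5] 41 [ 0.8759 -0.0819  0.016 ] [ 0.8914 -0.0294  0.0558]
scene [191.9 228.2] 78 [ 0.7619 -0.0106  0.016 ] [0.7829 0.0385 0.0563]
top [177 195  25  38 452] [0.4007 0.2515 0.1593] [0.336 0.213 0.128] [0.465 0.292 0.173]
((399.791748046875, 254.43690490722656), (40.912044525146484, 131.48117065429688), 67.10381317138672) 0.16114791449888632
top [237.4  89.4] 96 [0.8895 0.1019 0.016 ] [0.8756 0.1017 0.0572]
top [272.7  90.4] 9
[... 289 characters left out ...]
.5311 -0.3083  0.016 ] [ 0.5314 -0.3077  0.0175]
top [323.2 187.5] 82 [ 0.5161 -0.2401  0.016 ] [ 0.516  -0.2392  0.0172]
top [305.4 190.5] 84 [ 0.5025 -0.1717  0.016 ] [ 0.5026 -0.1707  0.0164]
top [344.2 200.5] 84 [ 0.4688 -0.3216  0.016 ] [ 0.4701 -0.3204  0.0178]
top [326.3 203.7] 83 [ 0.4545 -0.2531  0.016 ] [ 0.4534 -0.2519  0.0175]
top [308.5 206.8] 85 [ 0.4402 -0.1847  0.016 ] [ 0.4395 -0.1843  0.0176]
top [347.4 216.7] 84 [ 0.4071 -0.3346  0.016 ] [ 0.4062 -0.3326  0.0182]
top [329.5 220. ] 84 [ 0.3923 -0.2662  0.016 ] [ 0.3923 -0.2661  0.0177]
top [311.7 223.3] 83 [ 0.3775 -0.1982  0.016 ] [ 0.3785 -0.1985  0.0177]
top [162.9 247.2] 578 [0.2707 0.3644 0.016 ] [0.2747 0.358  0.0191]
```

View pics/crop.png

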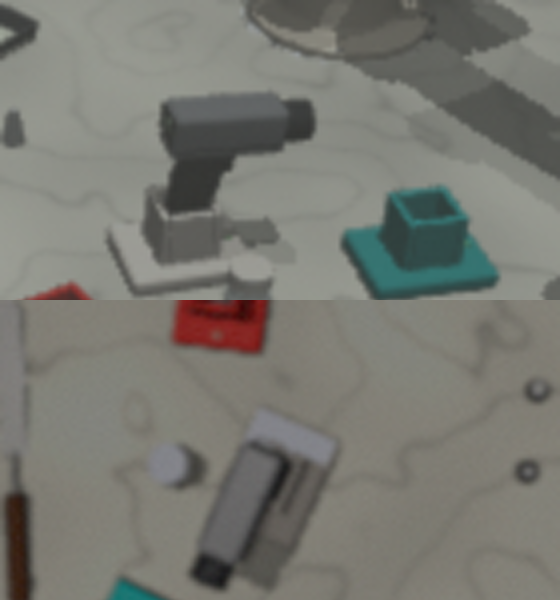

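The crop confirms it: the grey pistol is in the white dock with its nose pointing towards the robot and slightly to +y. The jar stands beside it. I'll refine both the shell and the head.

```bash
python3 - <<'E'
from h import *
def cast(s,uv,z):
    uv=np.atleast_2d(uv); r=np.c_[(uv[:,0]-s['cx'])/s['fx'],(uv[:,1]-s['cy'])/s['fy'],np.ones(len(uv))]@s['pose'][:3,:3].T;o=s['pose'][:3,3]
    return o+r*((z-o[2])/r[:,2])[:,None]
for n in('scene','top'):
    s=dict(np.load(f'{n}_0.npz'));W=np.load(n+'_W.npy')
    print(n,'table z',np.nanmedian(W[...,2][(abs(W[...,0]-.45)<.2)&(abs(W[...,1]-.1)<.1)]))
    img=s['img'].astype(int);g=img[...,1]-img[...,2]
    R=(abs(W[...,0]-.455)<.13)&(abs(W[...,1]+.253)<.14)
    m=((g>22)&R).astype(np.uint8)
    k,l,stt,c=cv2.connectedComponentsWithStats(m)
    cc=[(c[i],stt[i,4]) for i in range(1,k) if stt[i,4]>25]
    P=cast(s,[q[0] for q in cc],.014)
    print(len(cc),[q[1] for q in cc]);print(P.round(4)[:,:2].tolist(),P.mean(0))
    # tray rim
    dark=((img.sum(2)<180)&R).astype(np.uint8)
    h=cv2.findContours(dark,0,1)[0]; h=max(h,key=cv2.contourArea)
    q=cast(s,h[:,0,:].astype(float),.02 if n=='top' else .02); print('tray',cv2.minAreaRect((q[:,:2]*1000).astype(np.float32)))
    # head top face
    T=(W[...,2]>.158)&(W[...,2]<.18)&(abs(W[...,0]-.41)<.1)&(abs(W[...,1]-.25)<.1)
    Q=W[T];print('headtop',cv2.minAreaRect((Q[:,:2]*1000).astype(np.float32)),Q.mean(0).round(4),np.median(Q[:,2]))
    cxy=Q[:,:2]-Q[:,:2].mean(0);e,v=np.linalg.eigh(cxy.T@cxy);print(np.degrees(np.arctan2(v[1,1],v[0,1])),np.sqrt(e/len(Q)*12))
    # nozzles/jar depth check
E
```

```text
scene table z 0.0002069243464029591
9 [np.int32(40), np.int32(41), np.int32(43), np.int32(45), np.int32(42), np.int32(44), np.int32(49), np.int32(48), np.int32(49)]
[[0.41, -0.3312], [0.4731, -0.3181], [0.3956, -0.2631], [0.534, -0.3048], [0.4571, -0.2505], [0.3809, -0.1945], [0.5203, -0.2357], [0.4435, -0.1816], [0.5065, -0.168]] [ 0.45787589 -0.24973122  0.014     ]
tray ((551.41796875, -98.2003402709961), (0.0, 0.0), 0.0)
headtop ((414.4832458496094, 249.26512145996094), (42.18150329589844, 103.45460510253906), 71.22805786132812) [0.419  0.2506 0.1625] 0.16252718164219232
158.26708507014524 [0.03776164 0.10299669]
top table z 0.0004768636259631087
9 [np.int32(87), np.int32(83), np.int32(84), np.int32(85), np.int32(84), np.int32(83), np.int32(85), np.int32(84), np.int32(84)]
[[0.5315, -0.3088], [0.5165, -0.2407], [0.5026, -0.172], [0.469, -0.3225], [0.4544, -0.254], [0.4398, -0.1853], [0.4077, -0.3352], [0.3923, -0.2667], [0.3776, -0.1983]] [ 0.45460059 -0.25370733  0.014     ]
tray ((345.57989501953125, -287.28399658203125), (10.47033405303955, 209.0809326171875), 11.910293579101562)
headtop ((406.2081298828125, 251.33544921875), (38.98263931274414, 116.37226104736328), 66.830322265625) [0.4119 0.2488 0.1635] 0.1632671157229899
156.7125452676872 [0.03757543 0.10476451]
```

```bash
cat >> h.py <<'E'
from scipy.spatial.transform import Rotation as Ro
HEAD=np.array([.413,.2495,.143]);YAW=157.3;SH=np.array([.4555,-.2527,.02])
def Rinst(yaw,pitch): return Ro.from_euler('ZY',[yaw,pitch],degrees=True)
# tool = instrument * (x->-x, y->y, z->-z) * tilt about y
def Rtool(Ri,tilt): return Ri*Ro.from_euler('Y',180,degrees=True)*Ro.from_euler('Y',tilt,degrees=True)
def rel(pos,R,st=None):
    st=st or manip.get_state(); R0=Ro.from_matrix(st['tcp_rot'])
    print('rot',(R0.inv()*R).as_rotvec(degrees=True).round(1),'shift',((R0.inv().apply(pos-st['tool_pos']))*1000).round(1),'j',st['joints'].round(0),'clk',st['clock'])
E
python3 - <<'E'
from h import *
for t in(-15,15):
    R=Rtool(Rinst(YAW,0),t); print(t,R.as_matrix()[:,2].round(2))
R=Rtool(Rinst(YAW,0),-15)
for b in(.08,0):
    rel(HEAD-R.apply([0,0,.054+b]),R)
E
```

```text
-15 [-0.24  0.1  -0.97]
15 [ 0.24 -0.1  -0.97]
rot [  0.6 -15.    4. ] shift [346.1 258.4  31. ] j [ 86.  22.   0.  -0. -68. -15.] clk 0.1
rot [  0.6 -15.    4. ] shift [325.4 256.8 108.3] j [ 86.  22.   0.  -0. -68. -15.] clk 0.1
```

Emit:
{"name": "jog_arm", "arguments": {
  "plan": [0,-3,1,40,30,0,85,0,-6,2,80,60,0,85,0.3,-9,3,115,86,0,85,0.4,-12,3.5,150,112,0,85,0.6,-15,4,185,138,0,85],
  "grip_force": 90
}}

```text
clock: 0.52
tool_pos: [0.3185, 0.419, 0.3039]
tcp_rot: [[0.891, -0.385, -0.241], [-0.371, -0.923, 0.102], [-0.262, -0.002, -0.965]]
force: [0.7, 0.9, -1.1]
gripper_width: 0.997
```

```bash
python3 - <<'E'
from h import *
R=Rtool(Rinst(YAW,0),-15)
for b in(.08,0):
    rel(HEAD-R.apply([0,0,.054+b]),R)
E
```

```text
rot [-0.1  0.2  0.1] shift [188.8 120.1 -18.8] j [ 63.  14.  -6. -16. -72.  10.] clk 0.5167
rot [-0.1  0.2  0.1] shift [189.  120.2  61.2] j [ 63.  14.  -6. -16. -72.  10.] clk 0.5167
```

Emit:
{"name": "jog_arm", "arguments": {
  "plan": [0,0,0,34,21,-4,85,0,0,0,68,42,-8,85,0,0,0,102,64,-11,85,0,0,0,136,86,-15,85,0,0,0,165,104,-19,85]
}}

```text
clock: 0.93
tool_pos: [0.4304, 0.2588, 0.2787]
tcp_rot: [[0.891, -0.387, -0.239], [-0.373, -0.922, 0.1], [-0.26, -0.0, -0.966]]
force: [1.4, 0.7, 0.9]
gripper_width: 0.995
```

Emit:
{"name": "jog_arm", "arguments": {
  "plan": [0,0,0,18,13,0,85,0,0,0,18,13,0,85,0,0,0,18,13,0,85,0,0,0,18,13,0,85]
}}

```text
clock: 1.27
tool_pos: [0.4406, 0.2429, 0.2746]
tcp_rot: [[0.891, -0.386, -0.239], [-0.373, -0.922, 0.101], [-0.259, -0.001, -0.966]]
force: [0.3, 0.6, 0.4]
gripper_width: 0.996
```

```bash
python3 - <<'E'
from h import *
R=Rtool(Rinst(YAW,0),-15)
for b in(.08,0):
    rel(HEAD-R.apply([0,0,.054+b]),R)
a=snap('scene','1');b=snap('top','1')
A=cv2.resize(a['img'][130:250,260:420],None,fx=4,fy=4);B=cv2.resize(b['img'][150:260,130:290],None,fx=4,fy=4)
cv2.imwrite('pics/c1a.png',A);cv2.imwrite('pics/c1b.png',B)
E
```

```text
rot [-0.1  0.   0. ] shift [7.  4.5 0.3] j [ 41.  16.  -9. -14. -72.  32.] clk 1.2667
rot [-0.1  0.   0. ] shift [ 7.   4.6 80.3] j [ 41.  16.  -9. -14. -72.  32.] clk 1.2667
```

View pics/c1a.png

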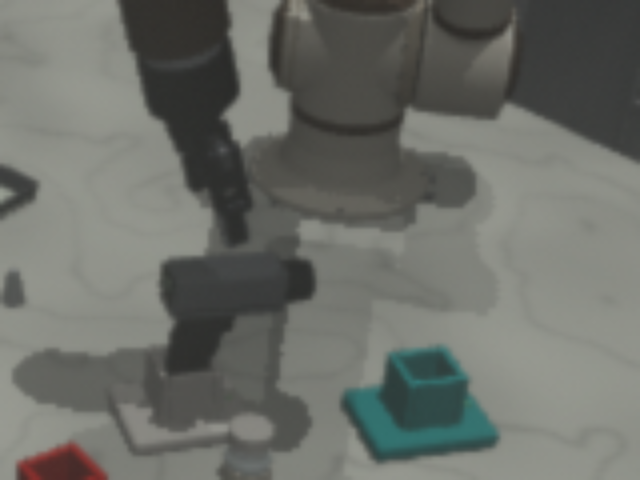

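View pics/c1b.png

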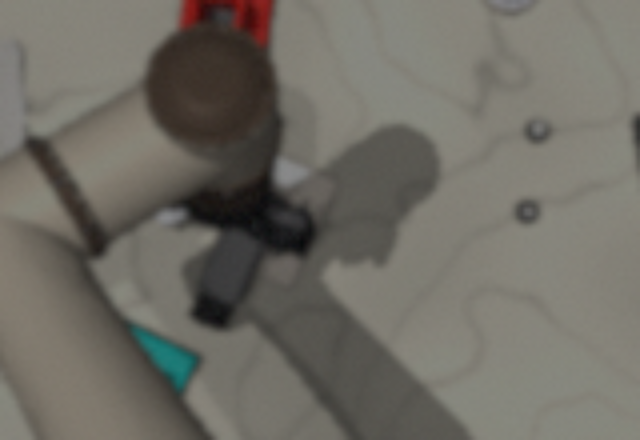

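The scene crop shows the gripper above and behind the head. In the top crop the fingers straddle it across the flat sides. I'll descend.

Emit:
{"name": "jog_arm", "arguments": {
  "plan": [0,0,0,7,4.5,18,85,0,0,0,7,4.5,38,85,0,0,0,7,4.5,58,85,0,0,0,7,4.5,74,85,0,0,0,7,4.5,82,85]
}}

```text
clock: 1.78
tool_pos: [0.4241, 0.2447, 0.1921]
tcp_rot: [[0.891, -0.384, -0.241], [-0.371, -0.923, 0.099], [-0.261, 0.001, -0.965]]
force: [-0.3, 1.1, -0.7]
gripper_width: 0.992
```

Emit:
{"name": "jog_arm", "arguments": {
  "plan": [0,0,0,0,0,0,85,0,0,0,0,0,0,85,0,0,0,0,0,0,85]
}}

```text
clock: 2.03
tool_pos: [0.4263, 0.2448, 0.1948]
tcp_rot: [[0.892, -0.385, -0.237], [-0.371, -0.923, 0.102], [-0.258, -0.003, -0.966]]
force: [0.1, 0.6, -0.6]
gripper_width: 0.999
```

```bash
python3 - <<'E'
from h import *
R=Rtool(Rinst(YAW,0),-15)
rel(HEAD-R.apply([0,0,.054]),R); print(manip.get_state()['force'])
a=snap('scene','2')
cv2.imwrite('pics/c2a.png',cv2.resize(a['img'][150:250,270:390],None,fx=5,fy=5))
E
```

```text
rot [-0.2 -0.1  0.1] shift [-0.2  0.8 -0.3] j [ 42.  19. -16. -15. -62.  34.] clk 2.0333
[ 0.11897415  0.59513684 -0.57183301]
```

View pics/c2a.png

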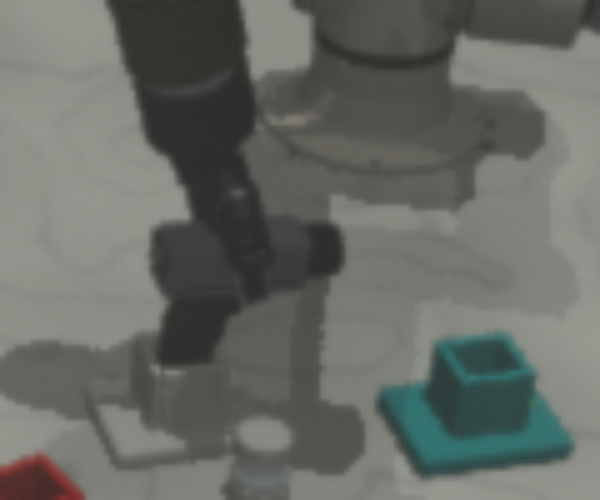

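The fingers sit beside the head's flat sides, with the tips near its lower edge (crop 255,290). Closing now.

Emit:
{"name": "jog_arm", "arguments": {
  "plan": [0,0,0,0,0,1,30,0,0,0,0,0,1,30,0,0,0,0,0,1,30,0,0,0,0,0,1,30,0,0,0,0,0,1,30],
  "grip_force": 90
}}

```text
clock: 2.5
tool_pos: [0.4257, 0.2441, 0.1932]
tcp_rot: [[0.891, -0.386, -0.238], [-0.372, -0.923, 0.101], [-0.259, -0.001, -0.966]]
force: [-0.8, -1.3, 2.3]
gripper_width: 0.459
```

Emit:
{"name": "jog_arm", "arguments": {
  "plan": [0,0,0,0,0,0,20,0,0,0,0,0,0,10,0,0,0,0,0,0,10,0,0,0,0,0,0,10,0,0,0,0,0,0,10]
}}

```text
clock: 2.92
tool_pos: [0.4256, 0.2442, 0.1932]
tcp_rot: [[0.891, -0.386, -0.238], [-0.372, -0.923, 0.101], [-0.259, -0.001, -0.966]]
force: [-0.1, -1.2, 6.0]
gripper_width: 0.456
```

Gripped at about 39 mm. I'll lift straight up.

Emit:
{"name": "jog_arm", "arguments": {
  "plan": [0,0,0,-2.6,0,-9.7,10,0,0,0,-5.7,0,-21.3,10,0,0,0,-9.3,0,-34.8,10,0,0,0,-13,0,-48.5,10,0,0,0,-17,0,-63.3,10]
}}

```text
clock: 3.33
tool_pos: [0.4248, 0.2441, 0.2581]
tcp_rot: [[0.89, -0.386, -0.24], [-0.373, -0.922, 0.101], [-0.261, 0.0, -0.965]]
force: [-0.8, 0.2, -2.7]
gripper_width: 0.458
```

Emit:
{"name": "jog_arm", "arguments": {
  "plan": [0,0,0,-6,0,-22,10,0,0,0,-12,0,-45,10,0,0,0,-18,0,-67,10,0,0,0,-22,0,-82,10,0,0,0,-24,0,-90,10]
}}

```text
clock: 3.75
tool_pos: [0.4256, 0.2443, 0.3533]
tcp_rot: [[0.892, -0.386, -0.236], [-0.372, -0.923, 0.103], [-0.258, -0.004, -0.966]]
force: [0.2, 0.5, -2.3]
gripper_width: 0.459
```

Emit:
{"name": "jog_arm", "arguments": {
  "plan": [0,0,0,0,0,0,10,0,0,0,0,0,0,10]
}}

```text
clock: 3.92
tool_pos: [0.425, 0.244, 0.3505]
tcp_rot: [[0.891, -0.386, -0.24], [-0.373, -0.922, 0.101], [-0.26, -0.001, -0.966]]
force: [-0.0, 0.2, -3.7]
gripper_width: 0.456
```

```bash
python3 - <<'E'
from h import *
st=manip.get_state();print(st['force'],st['gripper_width'],st['joints'].round(0),st['tool_pos'])
a=snap('scene','3')
cv2.imwrite('pics/c3a.png',cv2.resize(a['img'][100:250,270:420],None,fx=4,fy=4))
E
```

```text
[-0.03424052  0.1702182  -3.65121922] 0.45611961020678293 [ 42.  11.  -4. -14. -82.  28.] [0.42500623 0.24398296 0.35053285]
```

View pics/c3a.png

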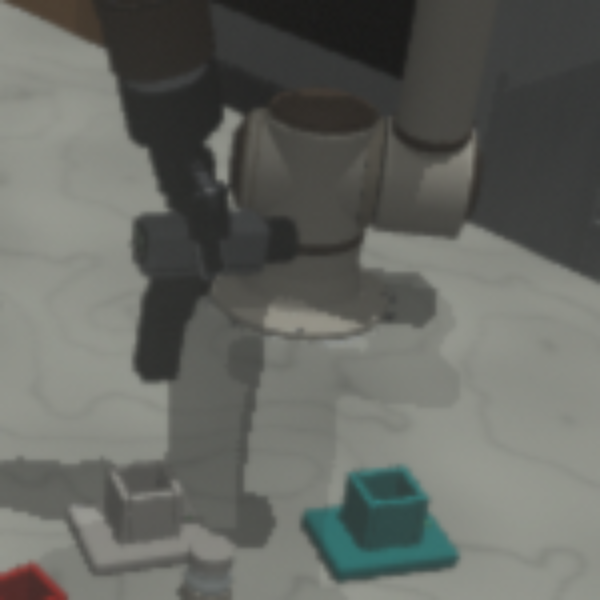

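The thermometer is out of the dock and hanging level in the gripper (crop 200,245). The dock is empty and the jar hasn't moved. I'll work out the aim pose.

```bash
cat >> h.py <<'E'
HT=None
def goal(yaw,pitch,d,ht,tilt=-15,dyaw=0,st=None):
    Ri=Rinst(yaw,pitch); R=Rtool(Ri,tilt)
    head=SH-Ri.apply([d+.0775,0,0]); pos=head-R.apply(ht)
    print('head',head.round(3),'foot',(head+Ri.apply([-.022,0,-.124])).round(3),'tcp',pos.round(3),'toolz',R.as_matrix()[:,2].round(2)); rel(pos,R,st); return pos,R
E
python3 - <<'E'
from h import *
R=Rtool(Rinst(YAW,0),-15)
ht=R.inv().apply(HEAD-np.array([.4256,.2442,.1932]));print(ht)
ht[1]=0
for y in(152,157):goal(y,50,.15,ht)
E
```

```text
[-2.10796400e-04 -2.70357408e-05  5.20273470e-02]
head [ 0.585 -0.321  0.194] foot [ 0.681 -0.373  0.131] tcp [ 0.558 -0.307  0.237] toolz [ 0.51 -0.27 -0.82]
rot [-0.9 50.1  5.4] shift [354.  456.9  21.6] j [ 42.  11.  -4. -14. -82.  28.] clk 3.9667
head [ 0.59  -0.31   0.194] foot [ 0.691 -0.352  0.131] tcp [ 0.563 -0.298  0.237] toolz [ 0.53 -0.22 -0.82]
rot [ 0.  50.1  0.3] shift [354.4 446.7  21.5] j [ 42.  11.  -4. -14. -82.  28.] clk 3.9667
```

Emit:
{"name": "jog_arm", "arguments": {
  "plan": [0,0,0,9,12,-2.4,10,0,0,0,23,32,-6,10,0,0,0,40,55,-10.8,10,0,0,0,58,80,-15.6,10,0,0,0,76,104,-20.5,10]
}}

```text
clock: 4.38
tool_pos: [0.4575, 0.1165, 0.3497]
tcp_rot: [[0.891, -0.385, -0.242], [-0.372, -0.923, 0.1], [-0.262, 0.001, -0.965]]
force: [0.4, 0.3, -1.1]
gripper_width: 0.458
```

Emit:
{"name": "jog_arm", "arguments": {
  "plan": [0,0,0,18,24,-4.8,10,0,0,0,36,48,-9.6,10,0,0,0,54,73,-14.4,10,0,0,0,72,98,-19.4,10,0,0,0,90,123,-24.3,10]
}}

```text
clock: 4.8
tool_pos: [0.4963, -0.0331, 0.3496]
tcp_rot: [[0.89, -0.386, -0.242], [-0.373, -0.922, 0.101], [-0.262, -0.0, -0.965]]
force: [0.1, 0.6, -2.9]
gripper_width: 0.455
```

Emit:
{"name": "jog_arm", "arguments": {
  "plan": [0,0,0,18,24,-4.8,10,0,0,0,36,48,-9.6,10,0,0,0,52,70,-14,10,0,0,0,68,92,-18.4,10,0,0,0,82,112,-22,10]
}}

```text
clock: 5.22
tool_pos: [0.5316, -0.1693, 0.3491]
tcp_rot: [[0.89, -0.387, -0.242], [-0.373, -0.922, 0.102], [-0.262, -0.001, -0.965]]
force: [0.9, -0.2, -1.7]
gripper_width: 0.456
```

```bash
python3 - <<'E'
from h import *
ht=np.array([0,0,.052])
goal(157,50,.15,ht);st=manip.get_state();print(st['tool_pos'],st['force'],st['gripper_width'])
E
```

```text
head [ 0.59  -0.31   0.194] foot [ 0.691 -0.352  0.131] tcp [ 0.563 -0.298  0.237] toolz [ 0.53 -0.22 -0.82]
rot [-0.1 50.2  0.3] shift [105.1 106.9  87.6] j [ -3.  20.   5.  -5. -89.  71.] clk 5.2167
[ 0.53162125 -0.16929683  0.34910456] [ 0.9238669  -0.24070079 -1.72323771] 0.45634847622177116
```

Emit:
{"name": "jog_arm", "arguments": {
  "plan": [0,5,0,15,20,-4,10,0,10,0,30,40,-8,10,0,16,0,44,60,-12,10,0,21,0,56,77,-15,10,0,26,0,62,84,-17,10]
}}

```text
clock: 5.63
tool_pos: [0.5582, -0.2721, 0.3489]
tcp_rot: [[0.905, -0.388, 0.175], [-0.381, -0.922, -0.073], [0.19, -0.0, -0.982]]
force: [-0.9, -0.0, -3.1]
gripper_width: 0.457
```

Emit:
{"name": "jog_arm", "arguments": {
  "plan": [0,5,0,0,0,0,10,0,10,0,0,0,0,10,0,16,0,0,0,0,10,0,20,0,0,0,0,10,0,24,0,0,0,0,10]
}}

```text
clock: 6.05
tool_pos: [0.5573, -0.2696, 0.349]
tcp_rot: [[0.757, -0.386, 0.528], [-0.318, -0.922, -0.22], [0.572, -0.002, -0.821]]
force: [0.4, -1.9, -1.6]
gripper_width: 0.453
```

Emit:
{"name": "jog_arm", "arguments": {
  "plan": [0,0,0,0,0,0,10,0,0,0,0,0,0,10,0,0,0,0,0,0,10]
}}

```text
clock: 6.3
tool_pos: [0.5589, -0.2703, 0.351]
tcp_rot: [[0.757, -0.386, 0.527], [-0.318, -0.922, -0.22], [0.571, -0.001, -0.821]]
force: [0.8, -0.6, -2.9]
gripper_width: 0.455
```

```bash
python3 - <<'E'
from h import *
ht=np.array([0,0,.052])
goal(157,50,.15,ht);st=manip.get_state();print(st['tool_pos'],st['force'],st['gripper_width'])
for n in('scene','top'):
    s=snap(n,'4')
    cv2.imwrite(f'pics/c4{n}.png',cv2.resize(s['img'][70:220,150:350] if n=='scene' else s['img'][120:270,250:450],None,fx=3.5,fy=3.5))
E
```

```text
head [ 0.59  -0.31   0.194] foot [ 0.691 -0.352  0.131] tcp [ 0.563 -0.298  0.237] toolz [ 0.53 -0.22 -0.82]
rot [-0.2  0.1  0.2] shift [-53.5  24.3 101.8] j [ -9.   9. -24.  19. -24.  61.] clk 6.3
[ 0.55887723 -0.27032207  0.35104061] [ 0.77947447 -0.55311727 -2.94441434] 0.4554405857738289
```

View pics/c4scene.png

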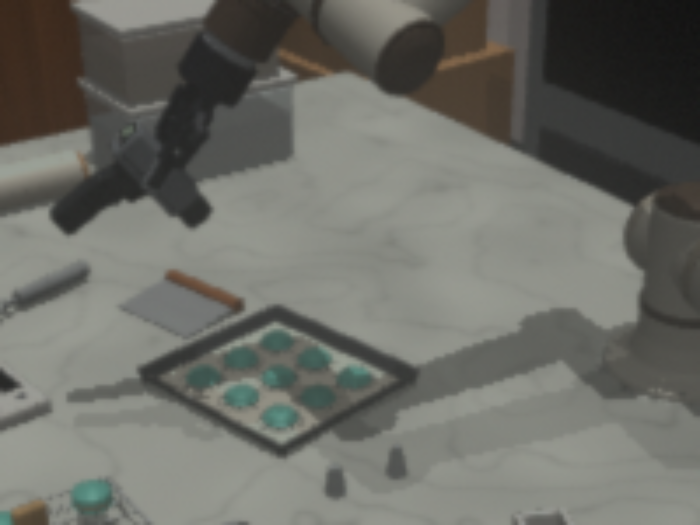

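View pics/c4top.png

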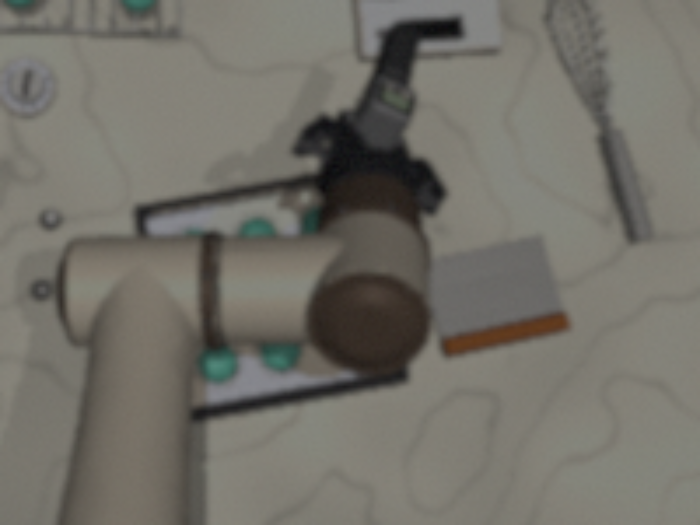

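The nose is slanting down and the grip is intact. The tray, scraper and nozzles haven't moved. I'll descend halfway and check the joints.

Emit:
{"name": "jog_arm", "arguments": {
  "plan": [0,0,0,-6,3,12,10,0,0,0,-14,6,26,10,0,0,0,-21,10,40,10,0,0,0,-26,12,50,10,0,0,0,-26,12,50,10]
}}

```text
clock: 6.82
tool_pos: [0.5601, -0.2846, 0.2923]
tcp_rot: [[0.759, -0.387, 0.524], [-0.319, -0.922, -0.22], [0.568, 0.0, -0.823]]
force: [-0.2, 1.0, -3.7]
gripper_width: 0.459
```

```bash
python3 - <<'E'
from h import *
goal(157,50,.15,np.array([0,0,.052]))
E
```

```text
head [ 0.59  -0.31   0.194] foot [ 0.691 -0.352  0.131] tcp [ 0.563 -0.298  0.237] toolz [ 0.53 -0.22 -0.82]
rot [-0.1  0.4  0.2] shift [-25.2  11.6  50. ] j [-11.  12. -30.  27. -15.  55.] clk 6.8167
```

```bash
python3 - <<'E'
from h import *
for a in((157,47,.17),(145,47,.165),(135,47,.165)): goal(*a,np.array([0,0,.052]))
E
```

```text
head [ 0.611 -0.319  0.201] foot [ 0.708 -0.36   0.133] tcp [ 0.586 -0.308  0.245] toolz [ 0.49 -0.21 -0.85]
rot [-0.1 -2.6  0.2] shift [-0.1 11.7 57.3] j [-11.  12. -30.  27. -15.  55.] clk 6.8167
head [ 0.591 -0.348  0.197] foot [ 0.678 -0.408  0.129] tcp [ 0.568 -0.332  0.241] toolz [ 0.43 -0.3  -0.85]
rot [-6.7 -2.6 10.2] shift [-7.5 40.3 56.6] j [-11.  12. -30.  27. -15.  55.] clk 6.8167
head [ 0.572 -0.37   0.197] foot [ 0.647 -0.444  0.129] tcp [ 0.553 -0.35   0.241] toolz [ 0.37 -0.37 -0.85]
rot [-12.2  -2.6  18.6] shift [-13.4  63.2  52.5] j [-11.  12. -30.  27. -15.  55.] clk 6.8167
```

Emit:
{"name": "jog_arm", "arguments": {
  "plan": [-1.3,-0.5,2,-1,8,2,10,-2.7,-1,4,-3,16,5,10,-4,-1.6,6.1,-4,24,10,10,-5.4,-2.1,8.2,-5,32,16,10,-6.7,-2.6,10.2,-6,38,22,10]
}}

```text
clock: 7.23
tool_pos: [0.5543, -0.3228, 0.2757]
tcp_rot: [[0.69, -0.574, 0.441], [-0.485, -0.819, -0.306], [0.537, -0.003, -0.843]]
force: [-0.2, -0.8, -2.9]
gripper_width: 0.459
```

```bash
python3 - <<'E'
from h import *
goal(145,47,.165,np.array([0,0,.052]))
E
```

```text
head [ 0.591 -0.348  0.197] foot [ 0.678 -0.408  0.129] tcp [ 0.568 -0.332  0.241] toolz [ 0.43 -0.3  -0.85]
rot [-0.1 -0.5 -0.1] shift [-4.3 -0.7 37.9] j [-16.  15. -33.  43. -15.  32.] clk 7.2333
```

```bash
python3 - <<'E'
from h import *
goal(138,46,.18,np.array([0,0,.052]))
E
```

```text
head [ 0.588 -0.372  0.205] foot [ 0.666 -0.442  0.135] tcp [ 0.569 -0.354  0.25 ] toolz [ 0.38 -0.34 -0.86]
rot [-3.8 -1.5  5.8] shift [11.3 17.8 37.8] j [-16.  15. -33.  43. -15.  32.] clk 7.2333
```

Emit:
{"name": "jog_arm", "arguments": {
  "plan": [-1,-0.4,1.4,3,4,8,10,-1.9,-0.7,2.9,6,9,18,10,-2.8,-1.1,4.3,8,13,28,10,-3.8,-1.5,5.8,11,18,37,10,-3.8,-1.5,5.8,11,18,37,10]
}}

```text
clock: 7.65
tool_pos: [0.5681, -0.3546, 0.2486]
tcp_rot: [[0.639, -0.668, 0.381], [-0.573, -0.744, -0.344], [0.513, 0.001, -0.858]]
force: [-0.0, -0.2, -3.2]
gripper_width: 0.462
```

Emit:
{"name": "jog_arm", "arguments": {
  "plan": [0,0,0,0,0,0,10,0,0,0,0,0,0,10,0,0,0,0,0,0,10]
}}

```text
clock: 7.9
tool_pos: [0.5672, -0.3531, 0.2498]
tcp_rot: [[0.64, -0.666, 0.383], [-0.571, -0.746, -0.343], [0.514, 0.0, -0.858]]
force: [0.5, 0.7, -2.9]
gripper_width: 0.458
```

```bash
python3 - <<'E'
from h import *
goal(138,46,.18,np.array([0,0,.052]))
for n in('scene','top'):
    s=snap(n,'5')
    cv2.imwrite(f'pics/c5{n}.png',cv2.resize(s['img'][70:220,150:350] if n=='scene' else s['img'][120:270,250:450],None,fx=3.5,fy=3.5))
E
```

```text
head [ 0.588 -0.372  0.205] foot [ 0.666 -0.442  0.135] tcp [ 0.569 -0.354  0.25 ] toolz [ 0.38 -0.34 -0.86]
rot [-0.1  0.1  0.2] shift [1.6 0.1 1. ] j [-19.  19. -32.  49. -15.  22.] clk 7.9
```

View pics/c5scene.png

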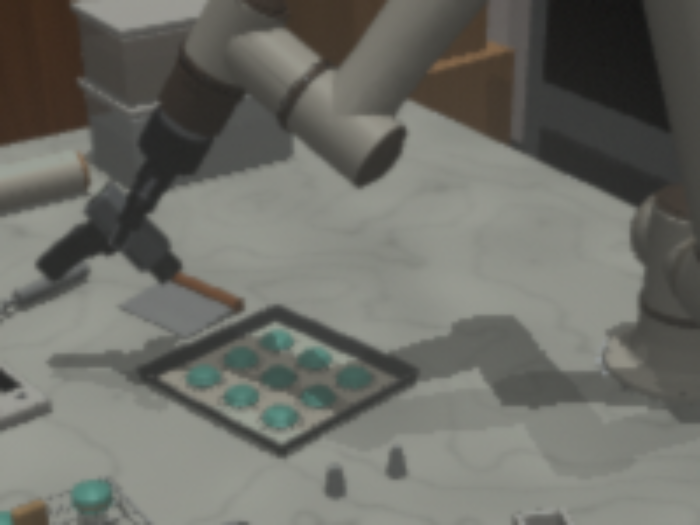

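View pics/c5top.png

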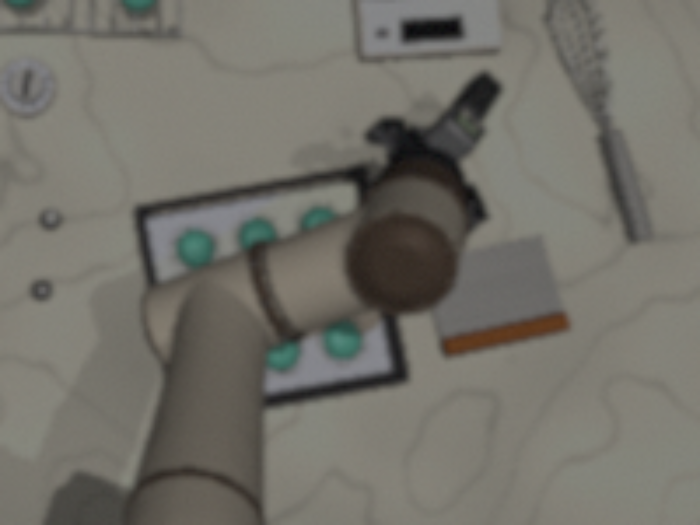

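I'll check the aim from depth by putting the visible thermometer points into the predicted instrument frame.

```bash
python3 - <<'E'
from h import *
st=manip.get_state()
Rt=Ro.from_matrix(st['tcp_rot']); Ri=Rt*Ro.from_euler('Y',15,degrees=True)*Ro.from_euler('Y',180,degrees=True)
head=st['tool_pos']+Rt.apply([0,0,.052])
x=Ri.as_matrix()[:,0];print('x axis',x.round(3),'pitch',np.degrees(np.arcsin(-x[2])))
nose=head+.0775*x; print('nose',nose,'shell in nose frame',Ri.inv().apply(SH-nose).round(4))
for n in('scene','top'):
    s=dict(np.load(f'{n}_5.npz'));W=pts(s)
    L=Ri.inv().apply((W-head).reshape(-1,3)).reshape(W.shape)*1000
    img=s['img'].astype(int).sum(2)
    M=(L[...,0]>-75)&(L[...,0]<95)&(abs(L[...,1])<45)&(L[...,2]>-140)&(L[...,2]<40)&(W[...,2]>.05)
    print(n,M.sum())
    def rep(nm,m):
        P=L[m&M]
        if len(P)>5: print(' ',nm,len(P),'med',np.median(P,0).round(1),'p5',np.percentile(P,5,0).round(1),'p95',np.percentile(P,95,0).round(1))
    rep('nose',(L[...,0]>55)&(abs(L[...,2])<30)); 
    rep('front of head',(L[...,0]>20)&(L[...,0]<50)&(abs(L[...,2])<35))
    rep('rear of head',(L[...,0]<-20)&(L[...,0]>-50)&(abs(L[...,2])<35))
    rep('grip',(L[...,2]<-50))
    rep('tops',(L[...,2]>12))
    # outline edges at slices
    for a,b in((-50,-30),(30,50),(56,76)):
        P=L[M&(L[...,0]>a)&(L[...,0]<b)&(abs(L[...,2])<32)]
        if len(P): print('  slice',a,b,'z',P[:,2].min().round(1),P[:,2].max().round(1),'y',P[:,1].min().round(1),P[:,1].max().round(1))
E
```

```text
x axis [-0.519  0.463 -0.718] pitch 45.919717338009654
nose [ 0.54662213 -0.33495849  0.14932129] shell in nose frame [ 0.1783 -0.0006 -0.0018]
scene 533
  nose 48 med [ 66.3 -13.5   4.9] p5 [ 55.4 -20.1 -14.2] p95 [75.7 -0.4 13.5]
  front of head 91 med [ 34.7 -17.8   7.6] p5 [ 20.8 -23.1 -17.4] p95 [49.4  6.6 20.3]
  rear of head 106 med [-34.3 -16.4   8.4] p5 [-47.9 -25.2 -30.9] p95 [-22.    7.4  25.6]
  grip 128 med [-29.8 -12.7 -84.7] p5 [ -44.2  -18.4 -116.1] p95 [-12.   -3.6 -53.2]
  tops 131 med [  7.7 -12.1  19. ] p5 [-48.4 -32.   12.8] p95 [53.9 11.8 26.4]
  slice -50 -30 z -29.9 27.8 y -27.7 19.5
  slice 30 50 z -24.8 21.1 y -24.4 14.4
  slice 56 76 z -17.7 16.2 y -22.1 12.9
top 332
  nose 8 med [ 70.  -18.    1.1] p5 [ 64.6 -19.2  -6.3] p95 [ 77.1 -15.7  10. ]
  rear of head 123 med [-38.6  -4.9  22.3] p5 [-49.7 -20.7  -5.1] p95 [-22.6  15.6  26.8]
  grip 100 med [-41.9  -3.7 -81.7] p5 [ -45.4  -15.6 -113.4] p95 [-22.   11.9 -53.3]
  tops 143 med [-36.1  -5.4  22.9] p5 [-51.6 -36.9  16. ] p95 [-11.4  17.2  35.3]
  slice -50 -30 z -18.5 28.6 y -21.6 18.6
  slice 56 76 z -8.3 10.7 y -19.4 -15.0
```

```bash
cat > fit.py <<'E'
from h import *
import sys
st=manip.get_state()
Rt=Ro.from_matrix(st['tcp_rot']); Ri=Rt*Ro.from_euler('Y',15,degrees=True)*Ro.from_euler('Y',180,degrees=True)
head=st['tool_pos']+Rt.apply([0,0,.052])
tag=sys.argv[1]
for n in('scene','top'):
    Ls=[]
    s=dict(np.load(f'{n}_{tag}.npz'));W=pts(s)
    L=Ri.inv().apply((W-head).reshape(-1,3)).reshape(W.shape)*1000
    near=(abs(L[...,0])<52)
    for nm,m,ax in(('top face',near&(L[...,2]>12)&(L[...,2]<30)&(abs(L[...,1])<16)&((L[...,0]<-18)|(L[...,0]>18)),2),('side -y',near&(L[...,1]>-30)&(L[...,1]<-10)&(abs(L[...,2])<18)&(abs(L[...,0])>20),1),
      ('rear',(abs(L[...,1])<16)&(abs(L[...,2])<18)&(L[...,0]<-40)&(L[...,0]>-65),0),('grip side',(L[...,2]<-50)&(L[...,2]>-122)&(L[...,1]<-8)&(L[...,1]>-25)&(abs(L[...,0]+25)<14),1),
      ('grip back',(L[...,2]<-50)&(L[...,2]>-122)&(abs(L[...,1])<12)&(L[...,0]<-25)&(L[...,0]>-60),0)):
        P=L[m]
        if len(P)<15: continue
        o=[i for i in range(3) if i!=ax]
        A=np.c_[np.ones(len(P)),P[:,o]];w=np.ones(len(P))
        for _ in range(30):
            c=np.linalg.lstsq(A*w[:,None],P[:,ax]*w,rcond=None)[0];r=P[:,ax]-A@c;w=1/np.sqrt(1+(r/1.5)**2)
        print(n,nm,len(P),'med',np.median(P,0).round(1),f'const {c[0]:.1f}','slopes deg','xyz'[o[0]],np.degrees(c[1]).round(1),'xyz'[o[1]],np.degrees(c[2]).round(1),'rms',np.median(abs(r)).round(1))
    v,u=np.nonzero(near&(abs(L[...,1])<40)&(abs(L[...,2])<30)); print(u.min(),u.max(),v.min(),v.max())
E
python3 fit.py 5
python3 - <<'E'
from h import *
s=cv2.imread('pics/scene_5.png');cv2.imwrite('pics/z5.png',cv2.resize(s[115:165,155:215],None,fx=10,fy=10,interpolation=cv2.INTER_CUBIC))
E
```

```text
scene top face 62 med [-1.7 -3.1 19.6] const 20.0 slopes deg x -2.3 y 4.4 rms 1.4
scene side -y 118 med [ 20.1 -18.9   1.2] const -18.5 slopes deg x -2.0 z -2.1 rms 2.3
scene rear 15 med [-50.7 -11.9   1. ] const -51.6 slopes deg y -8.2 z 5.4 rms 1.1
scene grip side 91 med [-26.3 -13.5 -84.9] const -13.8 slopes deg x 1.1 z -0.6 rms 2.3
scene grip back 37 med [-35.3  -8.9 -87.7] const -35.5 slopes deg y -37.2 z 2.0 rms 5.2
174 198 122 147
top top face 92 med [-38.7  -1.2  22.7] const 22.8 slopes deg x -0.0 y 0.9 rms 1.9
top side -y 30 med [-44.6 -19.5   6.9] const -23.9 slopes deg x -6.1 z 2.3 rms 1.1
top rear 42 med [-51.4  -0.9   3.3] const -51.4 slopes deg y 0.5 z -0.4 rms 0.7
top grip side 16 med [-26.3 -15.4 -66.9] const -17.0 slopes deg x -1.3 z -0.7 rms 0.2
top grip back 69 med [-42.8  -0.5 -80.6] const -37.6 slopes deg y -0.5 z 3.5 rms 1.0
366 388 150 165
```

View pics/z5.png

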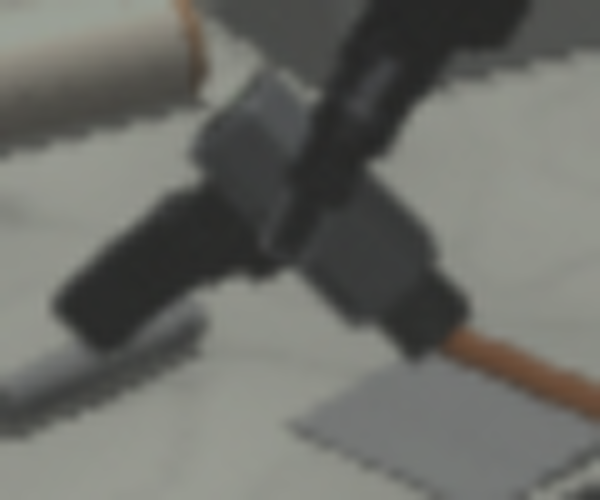

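The zoomed crop shows the nose at crop (425,310) slanting down to the tray, with the head pinched mid-length. The depth fits agree with the predicted pose to within about 2 degrees and 1–2 mm. I'll hold still, check steadiness and the shell once more, then hand in.

Emit:
{"name": "jog_arm", "arguments": {
  "plan": [0,0,0,0,0,0,10,0,0,0,0,0,0,10,0,0,0,0,0,0,10,0,0,0,0,0,0,10,0,0,0,0,0,0,10]
}}

```text
clock: 8.42
tool_pos: [0.5668, -0.3533, 0.2488]
tcp_rot: [[0.64, -0.667, 0.382], [-0.572, -0.745, -0.343], [0.513, 0.001, -0.859]]
force: [-0.4, -0.2, -2.9]
gripper_width: 0.458
```

```bash
python3 - <<'E'
from h import *
for n in('scene','top'): snap(n,'6')
st=manip.get_state();print(st['joint_vel'].round(2),st['force'],st['gripper_width'],st['clock'])
Rt=Ro.from_matrix(st['tcp_rot']); Ri=Rt*Ro.from_euler('Y',15,degrees=True)*Ro.from_euler('Y',180,degrees=True)
head=st['tool_pos']+Rt.apply([0,0,.052])
for sh in ([.4546,-.2537,.02],[.458,-.2497,.02]): print((Ri.inv().apply(np.array(sh)-head)*1000-[77.5,0,0]).round(1))
E
python3 fit.py 6
```

```text
[-0.01 -0.    0.07 -0.03 -0.01  0.01] [ 0.32824051 -0.13704137 -3.33841293] 0.455929533453446 8.5167
[177.7   0.4  -1.4]
[177.8  -4.9  -1.3]
scene top face 62 med [19.5 -3.6 20.8] const 21.0 slopes deg x -3.9 y -1.0 rms 1.6
scene side -y 116 med [  0.7 -18.6   1.6] const -19.0 slopes deg x 0.1 z -5.6 rms 2.6
scene grip side 82 med [-24.7 -13.3 -85.2] const -17.7 slopes deg x -2.5 z -2.3 rms 2.0
scene grip back 40 med [-39.   -9.3 -88.4] const -54.6 slopes deg y -39.3 z -8.1 rms 2.6
174 198 122 147
top top face 89 med [-38.2  -0.9  22.5] const 25.9 slopes deg x 5.2 y -0.2 rms 2.3
top side -y 30 med [-47. -19.   5.] const -25.5 slopes deg x -9.0 z 5.1 rms 1.4
top rear 46 med [-51.5  -1.6   2.6] const -51.5 slopes deg y 0.4 z 0.1 rms 0.9
top grip side 16 med [-30.  -15.3 -72.9] const -16.7 slopes deg x -0.8 z -0.7 rms 0.3
top grip back 66 med [-43.1  -0.3 -82.3] const -38.5 slopes deg y 3.6 z 3.3 rms 0.7
365 388 150 166
```

```bash
python3 -c "
from bench import manip
print(manip.finish_job())"
```

```text
the job is handed in; nothing more can be done
None
```

I pinched the thermometer by its head at 90 N, drew it straight up out of the white dock and carried it over to the tray. I then turned it nose-down and handed the job in with it still held there, at about 8.5 s; no verdict was reported.

**Final pose:** Worked out from the arm's pose and the grasp, the line of sight is about 46° below level. The lens is about 178 mm from the middle shell, and the aim is off by 0–5 mm across and 1–2 mm up-down. The arm was steady, with the grip at 39 mm. No collision showed in the contact forces or pictures.

**Checks that disagreed:**
- **Shell position:** the two cameras differ by about 5 mm on where the middle shell is.
- **Pitch from depth:** the rear-face fit from the top camera matches the expected pitch within about 0.5°. The noisier top-face fits ranged from −4° to +5°, and the −4° end alone would shift the aim by roughly 17 mm, just past the 16 mm limit. I trusted the rear-face fit because it repeated.

**Change on the way:** I had planned a 50° slant from a closer distance, but one wrist joint was nearing its limit. I changed the heading and backed off to the 46° pose above.

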